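# Clamp the loose head of the three-hole punch

### The arm

A 6-joint arm with a two-finger parallel gripper is mounted at the origin on the work surface. World frame = base frame: x ahead of the robot, y to its left, z up, the work surface at z = 0. Lengths are in m, angles in rad, forces in N, time in s.
With the tool pointing down it reaches from about 0.3 to 0.85 m from the base axis. Payload 4.2 kg.
Tool frame: the origin (TCP) lies at the very end of the fingers, on their centre line; the grasp point (between the pads) lies 19 mm behind it; z points along the fingers, y is the line along which they close (so a half turn about z gives the same grasp; the last joint's range is limited). The gripper opens to 91 mm and grips with 3 to 60 N. Pads are 32 mm wide; open, the fingers measure 118 mm over their backs; the gripper's body (76 mm by 178 mm) begins 60 mm behind the grasp point.
Start: joints at [-1.188, 0.32, 1.565, -0, 1.257, -0.02], TCP at [0.225, -0.529, 0.214] pointing down, gripper open.
Joint ranges: [-3.11, 3.11], [-0.84, 2.01], [0.21, 2.61], [-1.34, 4.49], [0.05, 2.63], [-2.56, 2.56]. Speed limits (rad/s): [2.57, 2.57, 3.14, 3.14, 3.14, 3.14].

### API

Orientations are given as a unit quaternion [w, x, y, z].
In Python, from rig import reach, line_to, goto_joints, move_gripper, wait, ik, get_obs, camera, PlanningError, job_done gives the robot as it stands. Calls block until the motion is done:
- reach(position, orientation): joint-space move of the TCP to a pose.
- line_to(position, ori=None, rate=0.15, max_force=None): straight line of the TCP; ori=None keeps the orientation; rate is the mean speed in m/s. With max_force (N) it stops when the force on the tool has changed by that much, and returns True; else False.
- goto_joints(angles): joint-space move.
- move_gripper(opening, force=None): opening from 0.0 (shut) to 1.0 (fully open); force is the grip in N (None keeps the last); returns when the fingers have stopped.
- wait(seconds).
- ik(position, orientation): joint angles nearest the present ones, or None.
- get_obs(): the state.
- camera(name): name is "scene" or "top" or "wrist"; returns a dict with "frame" (480x640x3 uint8, red, green, blue), "z_map" (480x640 float32, m along the optical axis (not along the pixel's ray), 0 where there is no reading), "fx", "fy", "cx", "cy" (pixels), "R" (3x3) and "t" (3): a world point X has camera coordinates R X + t. Camera axes: x right, y down, z forward; pixel columns grow to the right and rows downward; lengths in m; the calibration is good to about 2 mm. A picture is of the moment at which its call begins.
A pose or a line that the arm cannot do raises PlanningError and nothing moves.
- job_done(): hands the job in; it is judged then, once.
The state is a dict: "time_s": time; "qpos": joint angles; "dq": joint speeds; "tau": joint torques, N m; "ee_pos": TCP position; "tcp_rot": TCP orientation; "force": force on the tool from outside, world axes, zero at the start; "torque": the same for the moment, N m; "opening": opening from 0.0 (shut) to 1.0 (fully open); "finger_force": force on a finger pad.
Only numpy, scipy, OpenCV 4.12 (cv2) and the standard library are available. Lean on these libraries where they do the work, as an engineer would, in place of code of your own. Each camera call takes 0.05 s, during which the arm holds its last target. There are 200 camera calls.

### The job

The middle head of the three-hole punch has come loose. Take the orange-handled driver from its desk stand, set it upright with its blade fully down in the slot of that head's clamp screw, pressing only lightly, and turn it clockwise, square to the screw, until the screw comes up firm and no harder; then put the driver back in the well of its stand and leave everything else where it is.

Things in the scene. Friction and masses are not known exactly. Their poses are not given: they have to be found in the camera images.
- punch: Aluminium three-hole punch, fixed, 300 mm long (its y), 112 mm deep (x), deck 20 mm high. Origin: centre of the underside; x points from the paper side to the back, z up. Three grey heads at y = -108, 0, 108 mm, 63 mm high, reach from 35 mm in front of centre to 13 mm behind; behind each is a clamp foot with a slotted screw, 35 mm behind centre. The end screws are tight.
- lever_bar (a point): Middle of the punch's black hand bar (18 mm thick, 107 mm high, 80 mm in front of the punch's centre, full length). A 10 mm press bar runs beside it, 83 mm high and 18 mm in front of centre; end brackets and lever arms at y = +-143 mm. None of this needs moving.
- clamp_screw: The middle head's clamp screw. Origin: centre of its top face, on its axis, 46 mm above the desk; z up (its x, y do not tell where the slot lies). Steel head 22 mm across with one slot 4.5 mm wide, 7 mm deep, right across it. The slot starts within 60 degrees either side of the punch's x line, different each time; turned, the screw keeps its height.
- clamp (a joint): Gap (m) between this screw's T-nut and its rail; 2 mm per full turn, 0 when clamped, 0.00014 to 0.00043 at the start: too small to turn by reading it. By feel: the screw turns clockwise (seen from above) 25 to 80 degrees with an even drag of about 0.1 N m, to a firm stop where torque climbs steeply. About 0.3 N m is right, under 0.2 is loose, 0.9 spoils it.
- stand: Black desk stand, fixed, base 80 (x) by 120 (y) by 16 mm with a brass strip along its front edge and a square tube that leans 15 degrees (0.26 rad) from upright towards the stand's front (its -x). Origin: centre of the underside, z up. The tube's well is 20 mm square inside, 26 mm outside, 50 mm deep.
- well_mouth (a point): Centre of the well's mouth, at the top of the leaning tube, 69 mm above the desk (axes are those of the stand, not leaning).
- driver: Broad-blade driver, 90 g, 108 mm long, blade down in the well. Origin: centre of the blade's tip; z up its axis. Blade 16 mm wide (its y), 3 mm thick (its x), 12 mm long; then a 9 mm shank; from 46 to 108 mm a round orange handle 30 mm thick. In the well it leans 15 degrees like the tube, the handle's flat shoulder on the mouth, tip 4 mm off the floor; it fits at any turn about its axis.
- driver_shoulder (a point): Point on the driver's axis at the handle's lower face, 46 mm above the blade's tip.
- stapler: Tan stapler, loose, 140 x 38 x 51 mm; origin at the centre of its underside. A bystander.
- staple_box: Red tin staple box, loose, 90 x 56 x 34 mm; origin at the centre of its underside. A bystander.
- paperweight: Black glass paperweight, loose, a dome 80 mm across and 36 mm high; origin at the centre of its underside. A bystander.
- stamp: Wooden rubber stamp, loose, base 36 x 66 mm, 70 mm high; origin at the centre of its underside. A bystander.
There are look-alikes about, which are no part of the job. What is shaped like the driver but blue is not meant.

How it is judged:
On the way, in this order (a step that is already met when the one before it is completed fails the run):
1. the driver is lifted out of its stand (distance between driver_shoulder and well_mouth above 0.08 m), for 0.1 s.
2. the blade is down in the slot of the middle clamp screw, the driver upright and the screw not yet tightened (z of driver in the frame of clamp_screw below -0.005 m and horizontal distance between driver and clamp_screw below 0.003 m and angle between the z axis of driver and the z axis of punch, either way round below 0.07 rad and value of joint clamp above 8e-05 m), for 0.2 s.
3. the screw has come up against its stop and is nipped up with the driver (30 N between blade and screw is about 0.2 N m) (value of joint clamp below 1.5e-05 m and contact force between driver and clamp_screw above 30 N), for 0.1 s.
At the end, for the whole second after the job is handed in: The clamp screw is still tight (gap under 0.015 mm, that is within 3 degrees of its stop), the driver rests in the well of its stand (shoulder within 9 mm of the well's mouth, at rest), and stapler, staple box, paperweight and stamp are within 30 mm of where they stood (value of joint clamp below 1.5e-05 m and distance between driver_shoulder and well_mouth below 0.009 m and linear speed of driver below 0.02 m/s and distance of each of stapler, staple_box, paperweight, stamp from where it was at the start of the episode below 0.03 m); the robot touches nothing.
It fails at once if the blade is driven hard against the face of the screw (z of driver in the frame of clamp_screw above -0.0015 m and contact force between driver and clamp_screw above 60 N).
It fails at once if the screw is tightened with the driver leaning (velocity of joint clamp below -2e-05 m/s and angle between the z axis of driver and the z axis of punch, either way round above 0.1 rad).
It fails at once if the screw is overtightened (150 N between blade and screw is about 0.9 N m) (contact force between driver and clamp_screw above 150 N).
It fails at once if a bystander is disturbed (distance of any of stapler, staple_box, paperweight, stamp from where it was at the start of the episode above 0.03 m).
It also fails if it takes over 72 s, if anything falls off the work surface, if the arm or the gripper's body presses on something with over 40 N, if the wrist force passes 120 N, or if a joint passes its speed limit or range.

## Working session

There is one attempt and no reset: what is moved stays moved. The work goes in short steps, each a Python script; the robot and the scene stay as the last script left them, time stands still between calls to the robot, and variables do not carry over. Pictures are saved under pics/ and viewed, at most 10 in all, crops included, and the job is handed in when it is done.

```bash
ls; mkdir -p pics; python3 - <<'E'
from rig import *
import cv2,numpy as np
for n in("scene","top"):
    c=camera(n); cv2.imwrite(f"pics/{n}0.png",c["frame"][:,:,::-1]); np.savez(f"{n}0.npz",**c)
    print(n,c["fx"],c["cx"],c["cy"],-c["R"].T@c["t"],c["R"].round(2).tolist())
o=get_obs();print(o)
E
```

```text
pics
scene 590.2878527341329 317.53486385196254 241.44182432824132 [1.00034264 0.93437786 1.11934923] [[-0.88, 0.48, 0.02], [0.34, 0.64, -0.69], [-0.34, -0.6, -0.72]]
top 465.3135574784455 329.24772521165966 247.37259246640045 [0.33387908 0.05657203 1.11973178] [[-0.0, -1.0, -0.02], [-0.99, 0.01, -0.16], [0.16, 0.02, -0.99]]
{'time_s': 0.1, 'qpos': array([-1.18800328e+00,  3.20216120e-01,  1.56551347e+00, -1.08365653e-05,
        1.25738271e+00, -1.99979406e-02]), 'dq': array([ 0.00131552, -0.0001516 , -0.00224166,  0.00052208,  0.00174864,
        0.00022291]), 'tau': array([ 3.29408849e-04, -4.13331878e+01, -2.32510436e+01,  7.28698005e-02,
        4.21856332e-02, -7.17006674e-05]), 'ee_pos': array([ 0.22523144, -0.52858634,  0.21322807]), 'tcp_rot': array([-7.46426233e-04,  9.79787764e-01,  2.00038397e-01, -1.42143846e-04]), 'force': array([-0.07619299,  0.06312202,  0.27660382]), 'torque': array([-0.00215612, -0.06770311, -0.01498111]), 'finger_force': 0.0, 'opening': 0.9998458232414948}
```

View pics/top0.png

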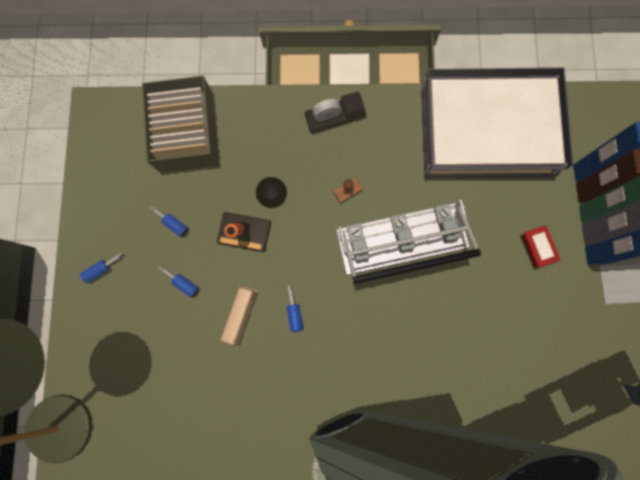

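View pics/scene0.png

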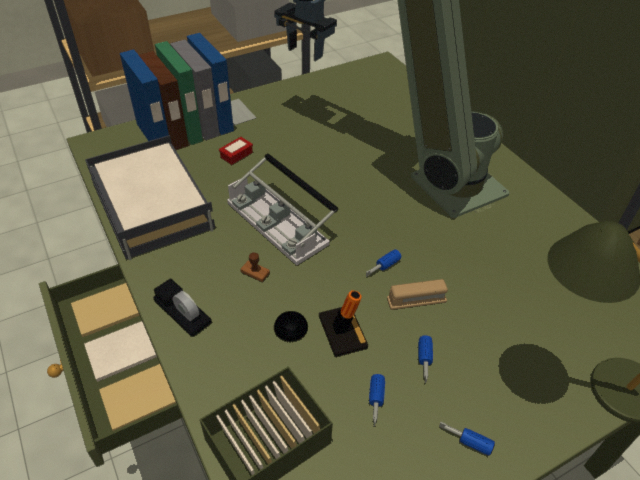

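Top view: the only orange-handled driver stands in the black stand at (233,230). The blue look-alikes lie at (168,222), (180,282), (102,267) and (294,310). The punch is at (408,240), with its middle head near (402,230). I'll confirm this in an enlarged crop and measure.

```bash
cat > h.py <<'E'
import numpy as np,cv2
from scipy.spatial.transform import Rotation as Ro
def cloud(c):
    v,u=np.mgrid[:480,:640]; z=c["z_map"]
    p=np.stack([(u-c["cx"])/c["fx"]*z,(v-c["cy"])/c["fy"]*z,z],-1)
    P=(p-c["t"])@c["R"]; P[z==0]=np.nan; return P
def ray(c,u,v,h):
    d=c["R"].T@np.array([(u-c["cx"])/c["fx"],(v-c["cy"])/c["fy"],1]); o=-c["R"].T@c["t"]
    return o+d*(h-o[2])/d[2]
def hsv(c): return cv2.cvtColor(c["frame"],cv2.COLOR_RGB2HSV)
def quat(R): x,y,z,w=Ro.from_matrix(R).as_quat(); return [w,x,y,z]
E
python3 - <<'E'
from h import *
c=dict(np.load("top0.npz"));P=cloud(c);H=hsv(c)
f=c["frame"][:,:,::-1]
a=cv2.resize(f[190:270,200:300],(500,400),interpolation=cv2.INTER_CUBIC);b=cv2.resize(f[190:290,330:490][:, :],(640,400),interpolation=cv2.INTER_CUBIC)
cv2.imwrite("pics/crop1.png",cv2.resize(np.hstack([a,b]),(798,280)))
for n in("top","scene"):
    c=dict(np.load(n+"0.npz"));P=cloud(c);H=hsv(c)
    m=(H[...,0]<14)&(H[...,1]>200)&(H[...,2]>110)
    m&=(P[...,2]>.05)
    Q=P[m];Q=Q[(abs(Q[:,0]-np.median(Q[:,0]))<.06)&(abs(Q[:,1]-np.median(Q[:,1]))<.06)]
    print(n,"orange",len(Q),Q.min(0),Q.max(0),np.median(Q,0)); 
    t=Q[Q[:,2]>np.percentile(Q[:,2],97)-.006];print(" top",t.mean(0),len(t))
    k=(P[...,2]>.009)&(P[...,2]<.024)&(np.hypot(P[...,0]-np.median(Q[:,0]),P[...,1]-np.median(Q[:,1]))<.12)
    k=cv2.morphologyEx(k.astype(np.uint8),cv2.MORPH_OPEN,np.ones((3,3)))
    cs,_=cv2.findContours(k,0,2);cc=max(cs,key=cv2.contourArea)
    xy=P[k>0][:,:2].astype(np.float32);print(" base",len(xy),cv2.minAreaRect(xy))
    br=(k>0)&(H[...,0]>=10)&(H[...,0]<30)&(H[...,1]>120)&(H[...,2]>110)
    print(" brass",br.sum(),P[br].mean(0) if br.any() else 0)
    hb=(P[...,2]>.09)&(P[...,2]<.12)&(H[...,2]<60)&(P[...,1]<.1)&(P[...,1]>-.4)&(P[...,0]>.2)&(P[...,0]<.5)
    xy=P[hb][:,:2].astype(np.float32);print(" bar",len(xy),cv2.minAreaRect(xy) if len(xy) else 0)
    dk=(P[...,2]>.012)&(P[...,2]<.027)&(H[...,1]<60)&(H[...,2]>100)&(P[...,1]<.1)&(P[...,1]>-.4)&(P[...,0]>.2)&(P[...,0]<.6)
    dk=cv2.morphologyEx(dk.astype(np.uint8),cv2.MORPH_OPEN,np.ones((2,2)))>0
    n_,L,S,_=cv2.connectedComponentsWithStats(cv2.dilate(dk.astype(np.uint8),np.ones((9,9))));i=1+S[1:,4].argmax()
    xy=P[dk&(L==i)][:,:2].astype(np.float32);print(" deck",len(xy),cv2.minAreaRect(xy))
E
```

```text
return _methods._mean(a, axis=axis, dtype=dtype,
  ret = ret.dtype.type(ret / rcount)
Traceback (most recent call last):
ValueError: zero-size array to reduction operation minimum which has no identity
```

View pics/crop1.png

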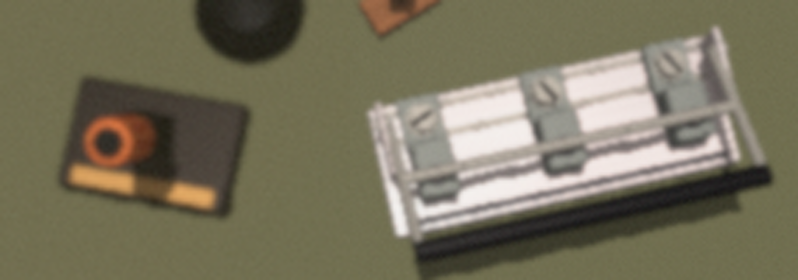

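The crop shows the orange driver at left in the black stand, with the brass strip on the near (-x) side. The middle punch head's screw is at crop (545,93), about (402,225) in the full frame. My colour mask needs restricting to the stand region.

```bash
cat > m.py <<'E'
from h import *
for n in("top","scene"):
    c=dict(np.load(n+"0.npz"));P=cloud(c);H=hsv(c);X,Y,Z=P[...,0],P[...,1],P[...,2]
    g=ray(dict(np.load("top0.npz")),240,232,.016); near=np.hypot(X-g[0],Y-g[1])<.1
    m=near&(Z>.06)&((H[...,0]<14)|(H[...,0]>175))&(H[...,1]>150)
    Q=P[m];print(n,g,"orange",len(Q),np.median(Q,0),Q.min(0),Q.max(0))
    for lo in(.07,.085,.1,.115,.13): 
        q=Q[(Q[:,2]>lo)&(Q[:,2]<lo+.015)]; print("  ",lo,len(q),((q.min(0)+q.max(0))/2).round(4) if len(q) else 0)
    k=near&(Z>.010)&(Z<.022)
    xy=P[k][:,:2].astype(np.float32);print(" base",len(xy),cv2.minAreaRect(xy),np.median(Z[k]))
    br=k&(H[...,0]>=8)&(H[...,0]<30)&(H[...,1]>100)&(H[...,2]>120)
    print(" brass",br.sum(),P[br].mean(0))
    g2=ray(dict(np.load("top0.npz")),408,240,.02);near=np.hypot(X-g2[0],Y-g2[1])<.2
    hb=near&(Z>.09)&(Z<.12)&(H[...,2]<70)
    xy=P[hb][:,:2].astype(np.float32);print(" bar",len(xy),cv2.minAreaRect(xy) if len(xy) else 0,np.median(Z[hb]))
    dk=near&(Z>.012)&(Z<.028)&(H[...,1]<60)&(H[...,2]>120)
    xy=P[dk][:,:2].astype(np.float32);print(" deck",len(xy),cv2.minAreaRect(xy),np.median(Z[dk]))
E
python3 m.py
python3 -c "
from h import *
c=dict(np.load('top0.npz'))
for u,v in((402,224.5),): print(ray(c,u,v,.046))
"
```

```text
top [0.55410946 0.29027359 0.016     ] orange 178 [0.54081806 0.27784545 0.12372038] [0.5216292  0.26944928 0.06656747] [0.56530931 0.30059608 0.13389049]
   0.07 13 [0.5496 0.2746 0.0793]
   0.085 23 [0.5477 0.2751 0.0927]
   0.1 25 [0.543  0.2776 0.1075]
   0.115 97 [0.537  0.2859 0.1228]
   0.13 19 [0.5434 0.2866 0.132 ]
 base 1314 ((0.5830494165420532, 0.27740612626075745), (0.12087082862854004, 0.13426847755908966), 78.93267822265625) 0.01538772874309376
 brass 224 [0.53096571 0.29300408 0.01577723]
 bar 1031 ((0.5516101121902466, -0.0797707736492157), (0.26106739044189453, 0.27828729152679443), 21.75018882751465) 0.11391560064918804
 deck 3336 ((0.5364499092102051, -0.10172738134860992), (0.11282192170619965, 0.30023929476737976), 12.362889289855957) 0.019903869001190226
scene [0.55410946 0.29027359 0.016     ] orange 341 [0.55154349 0.29667508 0.10721359] [0.52332266 0.27256499 0.06075555] [0.56764127 0.30605855 0.13543108]
   0.07 57 [0.5529 0.288  0.0776]
   0.085 67 [0.5503 0.2906 0.0926]
   0.1 71 [0.5469 0.2901 0.1075]
   0.115 104 [0.5396 0.2911 0.1225]
   0.13 30 [0.544  0.2921 0.1328]
 base 1207 ((0.5841576457023621, 0.28318607807159424), (0.12173005938529968, 0.13241997361183167), 80.69385528564453) 0.016537631991484083
 brass 75 [0.53279472 0.31753242 0.01717064]
 bar 631 ((0.5227847099304199, -0.15066254138946533), (0.21089783310890198, 0.3500939607620239), 58.02862548828125) 0.113449975617403
 deck 1261 ((0.5366170406341553, -0.09580399096012115), (0.11617542803287506, 0.3002432882785797), 12.090411186218262) 0.020719834057326646
[ 0.5635925  -0.09779841  0.046     ]
```

```bash
cat >> h.py <<'E'
def down(a): return quat((Ro.from_euler('z',a)*Ro.from_euler('x',np.pi)).as_matrix())
E
python3 - <<'E'
from h import *
from rig import *
c=dict(np.load("top0.npz"));P=cloud(c);H=hsv(c);X,Y,Z=P[...,0],P[...,1],P[...,2]
k=((np.hypot(X-.554,Y-.285)<.1)&(Z>.009)&(Z<.022)&(H[...,2]<255)).astype(np.uint8)
k=cv2.morphologyEx(k,cv2.MORPH_OPEN,np.ones((3,3)));n,L,S,C=cv2.connectedComponentsWithStats(k)
i=L[240,260];xy=P[L==i][:,:2].astype(np.float32);print(i,S[i],cv2.minAreaRect(xy))
br=(L>0)&(H[...,0]>=8)&(H[...,0]<30)&(H[...,1]>100)&(H[...,2]>120);print("brass",cv2.minAreaRect(P[br][:,:2].astype(np.float32)))
reach([.56,-.10,.30],down(0))
print(get_obs()["qpos"],get_obs()["time_s"])
c=camera("wrist");np.savez("w1.npz",**c);cv2.imwrite("pics/w1.png",c["frame"][:,:,::-1]);print(-c["R"].T@c["t"],c["R"].round(2).tolist(),c["fx"])
reach([.55,.285,.32],down(0))
print(get_obs()["qpos"],get_obs()["time_s"])
c=camera("wrist");np.savez("w2.npz",**c);cv2.imwrite("pics/w2.png",c["frame"][:,:,::-1])
cv2.imwrite("pics/w12.png",cv2.resize(np.vstack([np.load("w1.npz")["frame"],c["frame"]])[:,:,::-1],(400,600),interpolation=cv2.INTER_AREA))
E
```

```text
2 [ 217  212   54   40 1275] ((0.5566494464874268, 0.2826509475708008), (0.12071181833744049, 0.08043691515922546), 78.93267822265625)
brass ((0.5456242561340332, 0.2849365472793579), (0.1019907221198082, 0.05168082192540169), 78.88531494140625)
[-1.98062815e-01  2.70018139e-01  1.42141844e+00 -3.87832293e-04
  1.45057460e+00  1.37368039e+00] 2.0833
[ 0.6348388  -0.10306526  0.47002932] [[-0.0, -1.0, 0.0], [-0.97, 0.0, 0.26], [-0.26, 0.0, -0.97]] 371.5803324306486
[ 4.57878889e-01  3.50925492e-01  1.25635637e+00 -6.80713518e-04
  1.53453284e+00  2.03012138e+00] 3.5667
```

View pics/w12.png

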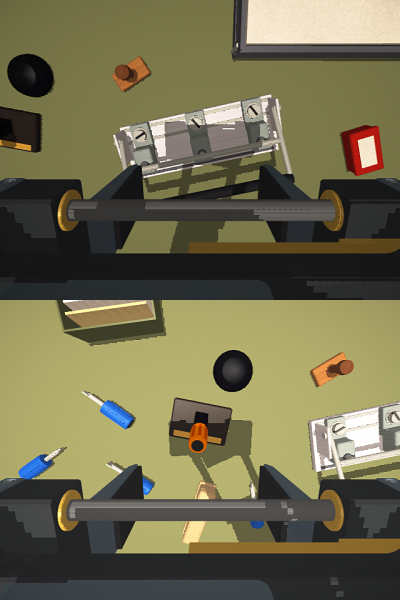

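Top half: the middle screw is at about full-res (314,194) with its slot visible. Bottom half: the orange handle in the stand, its dark top disc at about (317,234). Next I'll find the handle axis from the disc and take a closer look at the screw.

```bash
python3 - <<'E'
from h import *
from rig import *
yaw=np.radians(78.93-90);ex=np.array([np.cos(yaw),np.sin(yaw),0]);ax=-np.sin(.2618)*ex+np.cos(.2618)*np.array([0,0,1])
for n,(u0,v0),r in(("w2",(317,234),28),("top0",(233,230),14)):
    c=dict(np.load(n+".npz"));H=hsv(c)
    m=(((H[...,0]<14)|(H[...,0]>175))&(H[...,1]>150)&(H[...,2]>60)).astype(np.uint8)
    M=np.zeros_like(m);cv2.circle(M,(u0,v0),r+10,1,-1);m&=M
    cs,hi=cv2.findContours(m,cv2.RETR_CCOMP,2)
    holes=[(cv2.contourArea(q),cv2.moments(q),cv2.minEnclosingCircle(q)) for q,h in zip(cs,hi[0]) if h[3]>=0 and cv2.contourArea(q)>8]
    for a,mo,e in holes:
        u,v=mo["m10"]/mo["m00"],mo["m01"]/mo["m00"];t=ray(c,u,v,.129);sh=t-.062*ax
        d=sh-np.array([.5566,.2827,0]);print(n,a,(u,v),e[1],"top",t,"shoulder",sh,"in stand",d@ex,d@np.array([-ex[1],ex[0],0]))
reach([.55,-.10,.17],down(0))
c=camera("wrist");np.savez("w3.npz",**c)
cr=c["frame"][100:300,170:470,::-1];cv2.imwrite("pics/w3.png",cv2.resize(cr,(795,530),interpolation=cv2.INTER_CUBIC));print(get_obs()["time_s"])
E
```

```text
w2 16.5 (306.020202020202, 209.82828282828282) 4.031229019165039 top [0.56152753 0.29597392 0.129     ] shoulder [0.57727577 0.2928928  0.06911261] in stand 0.018333958152137668 0.013973057674117412
top0 54.5 (230.25076452599387, 230.31498470948011) 4.627270221710205 top [0.53544313 0.28776213 0.129     ] shoulder [0.55119137 0.28468101 0.06911261] in stand -0.005688359896152388 0.0009056525933744577
5.1917
```

View pics/w3.png

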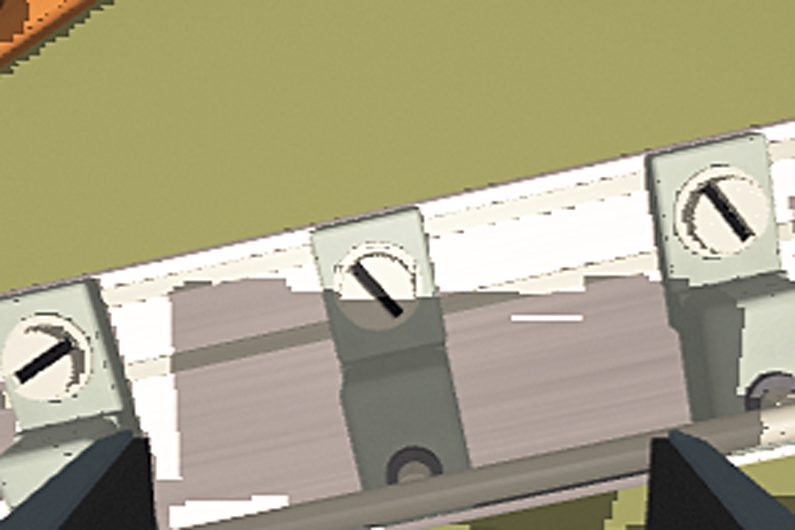

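The close view shows the middle screw centred at crop (376,288), with its dark slot running from (352,265) to (400,316). I'll measure both.

```bash
python3 - <<'E'
from h import *
c=dict(np.load("w3.npz"));H=hsv(c);P=cloud(c)
v=H[...,2].copy();M=np.zeros_like(v);cv2.circle(M,(312,209),15,1,-1)
m=((v<60)&(M>0)).astype(np.uint8);cs,_=cv2.findContours(m,0,2);q=max(cs,key=cv2.contourArea)
ys,xs=np.nonzero(cv2.drawContours(np.zeros_like(m),[q],-1,1,-1))
W=np.array([ray(c,x,y,.046) for x,y in zip(xs,ys)])[:,:2];w=W-W.mean(0)
e,V=np.linalg.eigh(w.T@w);d=V[:,1];print("slot",len(xs),xs.mean(),ys.mean(),"centre",W.mean(0),"ang",np.degrees(np.arctan2(d[1],d[0]))%180,"len/wid",np.ptp(w@d),np.ptp(w@V[:,0]))
m2=(v>200)&0
z=P[...,2][200:216,300:324];print("z",np.nanmedian(z),np.nanpercentile(z,[5,95]))
# screw disc via depth: pixels with z within .043-.049 near
k=(abs(P[...,2]-.046)<.004)&(M>=0)&(np.hypot(P[...,0]-W.mean(0)[0],P[...,1]-W.mean(0)[1])<.03)
Q=P[k];print(len(Q),Q.min(0),Q.max(0),Q.mean(0))
c=dict(np.load("w2.npz"));v=hsv(c)
for r in range(216,262,4): print(r,[tuple(x) for x in v[r,296:340:4,[0,2]].T.tolist()] if 0 else " ".join(f"{a}/{b}" for a,b in zip(v[r,296:340:4,0],v[r,296:340:4,2])))
E
```

```text
slot 72 312.8333333333333 210.04166666666666 centre [ 0.57350637 -0.09512055] ang 40.34375949840097 len/wid 0.019568250113103036 0.003275911296126656
z 0.04516942298822396 [0.03803372 0.04646009]
555 [ 0.54769621 -0.11563014  0.0420047 ] [ 0.58474808 -0.08301295  0.04994267] [ 0.57043179 -0.0950247   0.04554474]
216 18/170 19/174 12/176 10/154 14/198 14/201 11/183 14/195 9/153 8/100 0/33
220 111/23 18/153 14/188 14/193 14/215 14/218 14/202 14/194 9/155 17/174 18/180
224 28/103 33/103 14/194 14/216 12/157 10/54 13/236 14/217 14/189 17/172 18/171
228 27/100 38/103 14/216 132/32 150/29 120/30 120/30 13/214 14/210 171/36 124/20
232 28/100 38/101 14/222 105/31 120/32 150/30 0/31 103/32 14/214 34/102 28/102
236 29/101 30/100 13/218 104/32 30/30 60/31 150/31 104/34 13/220 28/100 28/101
240 29/99 28/101 43/98 14/234 106/33 103/33 104/34 14/224 37/99 28/101 28/100
244 28/103 28/101 28/102 32/99 24/107 13/189 15/155 31/99 28/101 28/101 28/101
248 28/87 28/183 29/99 28/100 28/102 28/101 28/101 29/99 28/102 28/101 28/102
252 28/186 28/186 28/199 27/99 28/101 28/102 28/92 27/96 28/103 28/102 28/101
256 28/186 28/186 28/185 28/90 28/101 28/101 28/101 28/126 28/103 28/101 28/101
260 28/185 28/185 28/185 28/196 28/98 27/103 28/101 29/87 27/98 28/101 29/101
```

```bash
cat > g.py <<'E'
from h import *
yaw=np.radians(78.93-90);ex=np.array([np.cos(yaw),np.sin(yaw),0]);ey=np.array([-ex[1],ex[0],0]);ax=-np.sin(.2618)*ex+np.cos(.2618)*np.array([0,0,1])
def mouth_frame(s=1): # tool z=-ax, tool y = s*ey
    y=s*ey;z=-ax;return np.stack([np.cross(y,z),y,z],1)
E
python3 - <<'E'
from g import *
from rig import *
c=dict(np.load("w2.npz"));H=hsv(c)
m=((H[...,2]<60)).astype(np.uint8);M=np.zeros_like(m);cv2.circle(M,(317,234),13,1,-1);n,L,S,C=cv2.connectedComponentsWithStats(m&M);u,v=C[L[234,317]];print(S[L[234,317]],u,v)
t=ray(c,u,v,.129);sh=t-.062*ax;d=sh-np.array([.5566,.2827,0]);print(t,sh,d@ex,d@ey)
for s in(1,-1):
    R=mouth_frame(s);p=sh+ax*.015;q=ik(p,quat(R));print(s,R.round(2).tolist(),q)
    q=ik(p+ax*.12,quat(R));print(q)
    for a in np.radians([40.3,-139.7,130.3,-49.7]): print(np.degrees(a),[None if (j:=ik([.5735,-.0951,.10],down(a+k)))is None else j.round(2)[[0,5]].tolist() for k in(0,-.7,-1.4)])
E
```

```text
[307 224  19  18 261] 315.55555555555554 232.87739463601534
[0.53819771 0.28672512 0.129     ] [0.55394595 0.28364401 0.06911261] -0.0027859203496303805 0.0004168417730157452
1 [[-0.95, 0.19, 0.25], [0.19, 0.98, -0.05], [-0.26, 0.0, -0.97]] [ 0.55394584  0.41474207  1.81136226 -0.26420781  0.73893799 -0.64353002]
[ 0.59365899  0.27055971  1.70354143 -0.22075761  0.99181723 -0.67907944]
40.3 [[-0.18, 0.68], [-0.18, 1.38], [-0.18, 2.08]]
-139.7 [[-0.18, -2.46], [-0.18, -1.76], [-0.18, -1.06]]
130.3 [[-0.18, -0.89], [-0.18, -0.19], [-0.18, 0.51]]
-49.70000000000001 [[-0.18, 2.25], None, None]
-1 [[0.95, -0.19, 0.25], [-0.19, -0.98, -0.05], [0.26, -0.0, -0.97]] [ 0.55394584  0.41474207  1.81136226 -0.26420781  0.73893799  2.49806263]
[ 0.59365899  0.27055971  1.70354143 -0.22075761  0.99181723  2.46251321]
40.3 [[-0.18, 0.68], [-0.18, 1.38], [-0.18, 2.08]]
-139.7 [[-0.18, -2.46], [-0.18, -1.76], [-0.18, -1.06]]
130.3 [[-0.18, -0.89], [-0.18, -0.19], [-0.18, 0.51]]
-49.70000000000001 [[-0.18, 2.25], None, None]
```

```bash
cat >> g.py <<'E'
sh=np.array([.5526,.2841,.0691])
E
python3 - <<'E'
from g import *
from rig import *
q=quat(mouth_frame())
reach(list(sh+ax*.13),q)
line_to(list(sh+ax*.015),rate=.1,max_force=15)
o=get_obs();print(o["time_s"],o["ee_pos"]-sh-ax*.015,o["force"])
move_gripper(0,50)
o=get_obs();print(o["opening"]*91,o["finger_force"],o["force"])
print(line_to(list(sh+ax*.14),rate=.1))
o=get_obs();print(o["time_s"],o["opening"]*91,o["finger_force"],o["force"])
# upright: over clear desk, near
p=[.50,.12,.25];reach(p,down(np.radians(-90-50+180-180)) if 0 else down(np.radians(130.3)))
o=get_obs();print(o["time_s"],o["qpos"],o["force"],o["torque"])
c=camera("wrist");np.savez("w4.npz",**c);cv2.imwrite("pics/w4.png",c["frame"][:,:,::-1])
c=camera("scene");np.savez("s4.npz",**c)
E
```

```text
8.2667 [0.00034541 0.00029461 0.00075172] [ 0.23928382  0.78718707 -0.20078194]
29.176361335098218 49.995591044425964 [-0.62711339  0.61206353 -0.01207292]
False
10.6333 29.281135673167643 49.99485969543457 [ 0.07198767  0.73664363 -1.79839667]
11.375 [ 2.13678517e-01  2.02202300e-01  1.63722993e+00  4.61748693e-04
  1.30245744e+00 -4.90578042e-01] [-0.12371239  0.68326043 -1.19667417] [ 0.06791304 -0.11094489 -0.02509571]
```

View pics/w4.png

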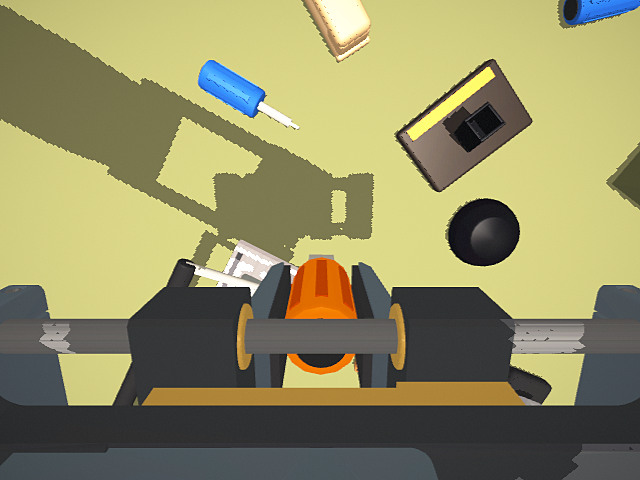

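The grip is centred and the stand's well is empty. The handle hides the blade, with only a grey sliver visible at (320,257). I'll point the blade toward the scene camera to read its angle relative to the gripper.

```bash
python3 - <<'E'
from g import *
from rig import *
cam=np.array([1.0003,.9344,1.1193]);best=[]
for x in(.3,.4,.5,.6):
  for y in(.3,.4,.5,.6):
    for z in(.3,.4,.5,.6,.7):
      p=np.array([x,y,z]);d=(cam-p)/np.linalg.norm(cam-p)
      for el in np.radians([35,20,0,-20,-35,-50]):
        az=np.arctan2(d[1],d[0]);zz=np.array([np.cos(az)*np.cos(el),np.sin(az)*np.cos(el),np.sin(el)])
        xx=np.cross([0,0,1],zz);xx/=np.linalg.norm(xx)
        if zz@d<.6: continue
        for r in np.radians([0,90,180,270]):
          yy=np.cross(zz,xx);x2=np.cos(r)*xx+np.sin(r)*yy;R=np.stack([x2,np.cross(zz,x2),zz],1)
          j=ik(list(p),quat(R))
          if j is not None: best.append((zz@d/np.linalg.norm(cam-p),zz@d,np.linalg.norm(cam-p),p.tolist(),np.degrees(el).round(),np.degrees(r).round(),j.round(2).tolist(),quat(R)))
best.sort(key=lambda b:-b[0]);print(len(best))
for b in best[:10]:print(b[:7])
best.sort(key=lambda b:-b[1])
for b in best[:4]:print(b[:7])
E
```

```text
711
(np.float64(1.4909661456485697), np.float64(0.9978072350719546), np.float64(0.6692353397721911), [0.6, 0.6, 0.7], np.float64(35.0), np.float64(90.0), [0.81, 0.35, 1.63, 3.25, 1.03, -1.69])
(np.float64(1.4909661456485697), np.float64(0.9978072350719546), np.float64(0.6692353397721911), [0.6, 0.6, 0.7], np.float64(35.0), np.float64(180.0), [0.81, 0.35, 1.63, 3.25, 1.03, -0.12])
(np.float64(1.4909661456485697), np.float64(0.9978072350719546), np.float64(0.6692353397721911), [0.6, 0.6, 0.7], np.float64(35.0), np.float64(270.0), [0.81, 0.35, 1.63, 3.25, 1.03, 1.45])
(np.float64(1.4145656399131026), np.float64(0.946677316657312), np.float64(0.6692353397721911), [0.6, 0.6, 0.7], np.float64(20.0), np.float64(90.0), [0.82, 0.24, 1.59, 3.34, 0.62, -1.77])
(np.float64(1.4145656399131026), np.float64(0.946677316657312), np.float64(0.6692353397721911), [0.6, 0.6, 0.7], np.float64(20.0), np.float64(180.0), [0.82, 0.24, 1.59, 3.34, 0.62, -0.2])
(np.float64(1.4145656399131026), np.float64(0.946677316657312), np.float64(0.6692353397721911), [0.6, 0.6, 0.7], np.float64(20.0), np.float64(270.0), [0
[... 841 characters left out ...]
53484724), np.float64(0.9048402842491042), [0.4, 0.5, 0.6], np.float64(35.0), np.float64(90.0), [1.06, 0.18, 2.18, 3.49, 1.46, -1.87])
(np.float64(1.1051673237319866), np.float64(0.9999999153484724), np.float64(0.9048402842491042), [0.4, 0.5, 0.6], np.float64(35.0), np.float64(180.0), [1.06, 0.18, 2.18, 3.49, 1.46, -0.3])
(np.float64(1.1051673237319866), np.float64(0.9999999153484724), np.float64(0.9048402842491042), [0.4, 0.5, 0.6], np.float64(35.0), np.float64(270.0), [1.06, 0.18, 2.18, 3.49, 1.46, 1.27])
(np.float64(0.9286608136488564), np.float64(0.9999982207437451), np.float64(1.0768175054297733), [0.3, 0.4, 0.5], np.float64(35.0), np.float64(90.0), [1.19, 0.25, 2.59, 3.6, 1.92, -1.73])
```

```bash
cat > v.py <<'E'
from g import *
from rig import *
line_to([.50,.12,.48],rate=.3)
cam=np.array([1.0003,.9344,1.1193]);p=np.array([.6,.6,.7])
zz=(cam-p)/np.linalg.norm(cam-p);xx=np.cross([0,0,1],zz);xx/=np.linalg.norm(xx);yy=np.cross(zz,xx)
out=[]
for i,r in enumerate(np.radians([180,225])):
    x2=np.cos(r)*xx+np.sin(r)*yy;R=np.stack([x2,np.cross(zz,x2),zz],1)
    reach(list(p),quat(R)); wait(.2)
    o=get_obs();c=camera("scene");np.savez(f"e{i}.npz",pos=o["ee_pos"],rot=o["tcp_rot"],**c);print(o["time_s"],o["qpos"])
    tip=c["R"]@(o["ee_pos"]+zz*.061)+c["t"];u=c["fx"]*tip[0]/tip[2]+c["cx"];v=c["fy"]*tip[1]/tip[2]+c["cy"];print(u,v)
    u,v=int(u),int(v);out.append(cv2.resize(c["frame"][v-25:v+25,u-25:u+25,::-1],(390,390),interpolation=cv2.INTER_CUBIC))
cv2.imwrite("pics/e.png",np.hstack(out))
E
python3 v.py
```

```text
15.3167 [ 0.80533955  0.38289028  1.62483815  3.2364081   1.11928551 -0.11035451]
485.8733371003423 186.1227485863399
16.3417 [0.80558909 0.38317148 1.62508177 3.23652733 1.11930705 0.67444499]
485.9539414778585 186.5557291865191
```

View pics/e.png

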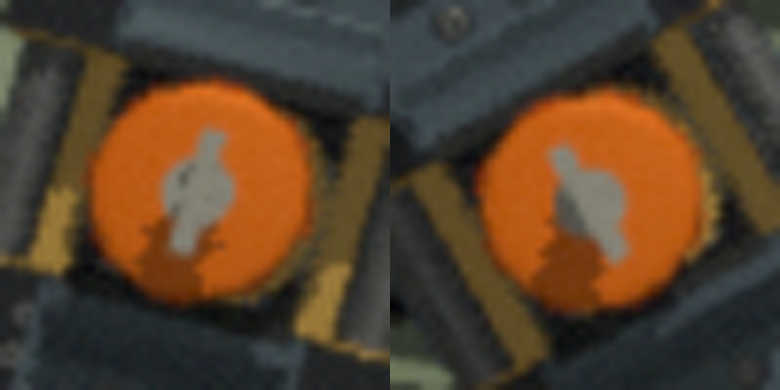

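Both end views clearly show the blade as a grey bar across the shank: ends at crop (215,130) and (182,252) on the left, and (563,150) and (617,260) on the right. I'll compute its angle and tip offset in the tool frame.

```bash
python3 - <<'E'
from g import *
for i in(0,1):
    c=dict(np.load(f"e{i}.npz"));w,x,y,z=c["rot"];R=Ro.from_quat([x,y,z,w]).as_matrix()
    s=8;f=cv2.resize(c["frame"][161:211,461:511],None,fx=s,fy=s,interpolation=cv2.INTER_CUBIC)
    H=cv2.cvtColor(f,cv2.COLOR_RGB2HSV)
    M=np.zeros(f.shape[:2],np.uint8);cv2.circle(M,(200,200 if i==0 else 205),90,1,-1)
    m=((H[...,1]<100)&(M>0)).astype(np.uint8)
    n,L,S,C=cv2.connectedComponentsWithStats(m);k=1+S[1:,4].argmax();vv,uu=np.nonzero(L==k)
    u=461+(uu+.5)/s-.5;v=161+(vv+.5)/s-.5
    O=-c["R"].T@c["t"];D=np.stack([(u-c["cx"])/c["fx"],(v-c["cy"])/c["fy"],np.ones(len(u))],1)@c["R"]
    pl=c["pos"]+R[:,2]*.061;T=O+D*(((pl-O)@R[:,2])/(D@R[:,2]))[:,None]
    q=((T-c["pos"])@R)[:,:2]; mid=q.mean(0)
    for it in range(4):
        r=q-mid;far=np.hypot(*r.T)>.0052;e,V=np.linalg.eigh(r[far].T@r[far]);d=V[:,1];t=r[far]@d
        mid=(r[far][t>0].mean(0)+r[far][t<0].mean(0))/2+mid
    print(i,S[k],"ang in tool",np.degrees(np.arctan2(d[1],d[0]))%180,"mid",mid*1e3,"len",np.ptp(t)*1e3,"wid",np.ptp(r[far]@V[:,0])*1e3)
    # handle circle centre
    o=((H[...,1]>150)&((H[...,0]<16))).astype(np.uint8);cs,_=cv2.findContours(o,0,2);print("circ",[a/s for a in cv2.minEnclosingCircle(max(cs,key=cv2.contourArea))[0]])
E
```

```text
0 [ 161  135   70  126 5165] ang in tool 90.52693396039628 mid [ 1.22419797 -0.62260872] len 15.682282732256168 wid 3.065303845654752
circ [24.643232345581055, 24.23587417602539]
1 [ 159  152   75  115 4927] ang in tool 89.93268164123043 mid [ 0.78137275 -0.43524503] len 15.777931242522005 wid 2.8046273288247843
circ [24.89052391052246, 25.652732849121094]
```

```bash
cat > s.py <<'E'
from g import *
from rig import *
s=np.array([.5735,-.0951])
reach([.50,.12,.48],down(np.radians(130)));print(get_obs()["qpos"].round(2))
for i,a in enumerate(np.radians([130,40,-40])):
    x=np.array([np.cos(a),np.sin(a)]);p=s-.03*x
    reach([*p,.19],down(a));wait(.15)
    c=camera("wrist");o=get_obs();np.savez(f"k{i}.npz",pos=o["ee_pos"],rot=o["tcp_rot"],**c);print(o["time_s"],o["ee_pos"]-[*p,.19])
E
cat > s2.py <<'E'
from g import *
A=[];B=[]
for n,a in(("w3",0),("k0",130),("k1",40),("k2",-40)):
    c=dict(np.load(n+".npz"));H=hsv(c);g=c["R"]@np.array([.5735,-.0951,.046])+c["t"];u0=c["fx"]*g[0]/g[2]+c["cx"];v0=c["fy"]*g[1]/g[2]+c["cy"]
    S=4;r=22;u1,v1=int(u0)-r,int(v0)-r
    f=cv2.resize(H[v1:v1+2*r,u1:u1+2*r,2],None,fx=S,fy=S,interpolation=cv2.INTER_CUBIC)
    M=np.zeros_like(f);cv2.circle(M,(r*S,r*S),14*S,1,-1)
    m=((f<75)&(M>0)).astype(np.uint8);N,L,St,C=cv2.connectedComponentsWithStats(m);k=1+St[1:,4].argmax();vv,uu=np.nonzero(L==k)
    W=np.array([ray(c,u1+(x+.5)/S-.5,v1+(y+.5)/S-.5,.046)[:2] for x,y in zip(uu,vv)])
    (cx,cy),(w,h),_=cv2.minAreaRect((W*1e4).astype(np.float32))
    w0=W-W.mean(0);e,V=np.linalg.eigh(w0.T@w0);d=V[:,1];ang=np.degrees(np.arctan2(d[1],d[0]))%180
    print(n,(u0,v0),"c",W.mean(0).round(5),(cx/1e4,cy/1e4),"ang",ang.round(2),"size",np.round([w/10,h/10],1))
    t=np.radians(a);Rz=np.array([[np.cos(t),-np.sin(t)],[np.sin(t),np.cos(t)]])
    A.append(np.hstack([np.eye(2),Rz]));B.append([cx/1e4,cy/1e4])
A=np.vstack(A);B=np.hstack(B);X=np.linalg.lstsq(A,B,rcond=None)[0];print("screw",X[:2],"bias",X[2:],"res mm",(A@X-B)*1e3)
E
python3 s.py; python3 s2.py
```

```text
[ 0.21  0.18  1.1   0.    1.86 -0.48]
20.7583 [0.00051061 0.00064105 0.00099207]
22.35 [ 8.56774465e-05  1.59126885e-06 -2.29335946e-05]
23.8667 [-9.48562403e-06 -8.74669217e-05  6.30567861e-06]
w3 (np.float64(312.82501585011977), np.float64(210.0702405403571)) c [ 0.57406 -0.09442] (0.574251806640625, -0.09424370727539062) ang 41.96 size [20.5  3.5]
k0 (np.float64(319.4480125498839), np.float64(191.61460264787047)) c [ 0.57338 -0.09383] (0.573123876953125, -0.09391170654296875) ang 41.05 size [21.   3.6]
k1 (np.float64(317.3275071971851), np.float64(195.36842391748786)) c [ 0.57363 -0.09433] (0.574143603515625, -0.09388531494140626) ang 41.46 size [21.5  5.2]
k2 (np.float64(320.04200795322413), np.float64(198.70841717191712)) c [ 0.57404 -0.09467] (0.574031640625, -0.09468419189453126) ang 41.38 size [21.   3.5]
screw [ 0.57359532 -0.09432187] bias [6.35373515e-04 4.01387926e-05] res mm [-0.02111717 -0.03802375  0.03228069  0.05076036 -0.08736392  0.00260344
  0.0762004  -0.01534005]
```

Four views agree within 0.1 mm: the screw is at (0.5736, -0.0943) and the slot is at 41.4°. Now I'll seat the blade, gently.

```bash
cat >> g.py <<'E'
S=np.array([.5736,-.0943]);OX=.0012
def over(adeg,z):
    a=np.radians(adeg);return [*(S-OX*np.array([np.cos(a),np.sin(a)])),z],down(a)
E
python3 - <<'E'
from g import *
from rig import *
p,q=over(131.6,.19);reach(p,q)
p[2]=.113;line_to(p,q,rate=.08);wait(.2);o=get_obs();print(o["time_s"],o["ee_pos"]-p,o["force"],o["torque"])
p[2]=.0985;print(line_to(p,q,rate=.02,max_force=6));o=get_obs();print(o["time_s"],o["ee_pos"],o["force"],o["torque"],o["qpos"].round(3))
E
```

```text
27.7417 [ 2.70310778e-04 -4.27999630e-05  5.22408999e-04] [-0.80364694  0.21644544 -1.31966904] [ 0.04194557 -0.15113134 -0.01306623]
True
28.175 [ 0.57460423 -0.0952215   0.10721748] [-1.08224105 -0.42313321  4.51032744] [ 0.06837158 -0.02619515  0.00148794] [-0.184  0.416  1.702  0.     1.022 -0.91 ]
```

It stopped at tip height 46 mm, so the blade is on the face. I'll probe small shifts across the slot.

```bash
python3 - <<'E'
from g import *
from rig import *
a=np.radians(131.6);tx=np.array([np.cos(a),np.sin(a),0])
p0,q=over(131.6,.1085);p0=np.array(p0)
for dx in[.0006,-.0006,.0012,-.0012,.0018,-.0018]:
    p=p0+dx*tx;line_to(list(p),q,rate=.03)
    p[2]=.1025;h=line_to(list(p),q,rate=.015,max_force=6);o=get_obs();print(dx,h,o["time_s"],o["ee_pos"][2],((o["ee_pos"]-p)@tx).round(5),o["force"].round(1),o["torque"].round(3))
    if o["ee_pos"][2]<.1055: break
E
```

```text
0.0006 True 28.675 0.10712933745284374 3e-05 [-1.   0.4  3.8] [ 0.068  0.023 -0.045]
-0.0006 True 29.1667 0.1072265501658137 7e-05 [-0.9  0.1  4. ] [ 0.031 -0.089 -0.018]
0.0012 True 29.675 0.1069018498440842 9e-05 [-0.5  0.5  3.9] [ 0.014 -0.039  0.002]
-0.0012 True 30.1917 0.10724423291915158 3e-05 [ 0.3 -1.   4.2] [ 0.021 -0.054 -0.025]
0.0018 False 31.0 0.10228072858056221 0.00014 [ 0.3 -0.3 -2.2] [ 0.08  -0.056 -0.021]
```

Dropped into the slot at +1.8 mm. Seat fully, back off slightly, then turn in small steps while watching torque.

```bash
cat > t.py <<'E'
from g import *
from rig import *
OX=-.0006
def pose(ad,z):
    a=np.radians(ad);return [*(S-OX*np.array([np.cos(a),np.sin(a)])),z],down(a)
p,q=pose(131.6,.0970);h=line_to(p,q,rate=.015,max_force=6);o=get_obs();z=o["ee_pos"][2]+.0004;print("seat",h,o["time_s"],o["ee_pos"],o["force"].round(1))
p,q=pose(131.6,z);line_to(p,q,rate=.02);wait(.3);o=get_obs();b=o["torque"][2];print("base",z,o["force"].round(1),o["torque"].round(3))
a=131.6;log=[]
while a>131.6-24:
    a-=2;p,q=pose(a,z);reach(p,q);wait(.03);o=get_obs();t=o["torque"][2]-b;log.append(t)
    print(round(a,1),round(o["time_s"],2),"tz",round(t,3),o["force"].round(1),o["qpos"][5].round(3),o["ee_pos"][2].round(4))
    if abs(t)>.25: break
E
python3 t.py
```

```text
seat True 31.2917 [ 0.57324794 -0.09367558  0.10024443] [-1.   0.5  4.3]
base 0.10064442805104025 [-0.5  0.8 -1.7] [ 0.18  -0.11   0.023]
129.6 32.12 tz -0.038 [-0.9  0.6 -0.7] -0.874 0.1004
127.6 32.41 tz 0.011 [-0.9  1.7 -1.8] -0.839 0.1005
125.6 32.69 tz 0.011 [-0.9  2.2 -0.9] -0.804 0.1005
123.6 32.98 tz 0.04 [-2.8  3.6 -2.2] -0.77 0.1004
121.6 33.26 tz 0.031 [-2.2  3.4 -2.4] -0.735 0.1005
119.6 33.54 tz 0.073 [-2.5  4.2 -2.1] -0.7 0.1005
117.6 33.83 tz 0.067 [-4.9  3.4 -2.1] -0.665 0.1005
115.6 34.11 tz 0.034 [-3.3  2.7 -2.5] -0.629 0.1005
113.6 34.39 tz 0.074 [-4.5  3.3 -2.7] -0.595 0.1005
111.6 34.67 tz 0.099 [-4.3  3.2 -2. ] -0.56 0.1005
109.6 34.96 tz 0.058 [-4.3  3.1 -2.8] -0.525 0.1005
107.6 35.24 tz 0.112 [-4.3  2.4 -2.6] -0.49 0.1005
```

```bash
cat > t2.py <<'E'
from g import *
from rig import *
import time
OX=-.0006;z=.10064;b=.023
def pose(ad,z):
    a=np.radians(ad);return [*(S-OX*np.array([np.cos(a),np.sin(a)])),z],down(a)
a=107.6;t=0
while a>131.6-95:
    a-=1.5 if t<.17 else .7;p,q=pose(a,z);reach(p,q)
    o=[]
    for _ in range(3): wait(.015);o.append(get_obs())
    t=np.mean([x["torque"][2] for x in o])-b;o=o[-1]
    print(round(a,1),round(o["time_s"],2),"tz",round(t,3),o["force"].round(1),o["finger_force"].round(1))
    if t>.29: break
wait(.3);o=get_obs();print(a,o["torque"]-[0,0,b],o["force"],np.degrees(o["qpos"][5]))
E
python3 t2.py
```

```text
Traceback (most recent call last):
  File "t2.py", line 13, in <module>
    print(round(a,1),round(o["time_s"],2),"tz",round(t,3),o["force"].round(1),o["finger_force"].round(1))
                                                                              ^^^^^^^^^^^^^^^^^^^^^^^
AttributeError: 'float' object has no attribute 'round'
```

```bash
sed -i 's/o\["finger_force"\].round(1)/o["finger_force"]/; s/a=107.6;t=0/a=106.1;t=0/' t2.py; python3 t2.py
```

```text
104.6 35.84 tz 0.057 [-4.5  2.1 -2.2] 49.99959647655487
103.1 36.14 tz 0.047 [-4.1  2.9 -0.5] 49.99964475631714
101.6 36.44 tz 0.033 [-4.8  3.  -1.9] 49.99968409538269
100.1 36.74 tz 0.05 [-5.9  2.6 -1.4] 49.99977886676788
98.6 37.04 tz 0.038 [-5.   2.7 -2. ] 49.999868273735046
97.1 37.34 tz 0.031 [-4.9  3.4 -1.5] 49.99983251094818
95.6 37.64 tz 0.091 [-5.8  2.5 -2.4] 49.99989688396454
94.1 37.94 tz 0.056 [-5.3  2.6 -0.6] 49.999855756759644
92.6 38.24 tz 0.038 [-4.8  3.2 -1.4] 49.99995231628418
91.1 38.54 tz 0.052 [-3.9  2.  -1. ] 49.99998450279236
89.6 38.84 tz 0.06 [-5.2  2.1 -1.2] 49.999938011169434
88.1 39.14 tz 0.05 [-5.5  2.4 -1.1] 50.00004172325134
86.6 39.44 tz 0.08 [-5.   3.  -0.7] 50.00020086765289
85.1 39.74 tz 0.045 [-6.   2.7 -0.2] 50.00065326690674
83.6 40.04 tz 0.044 [-6.5  0.9 -1.1] 50.001078844070435
82.1 40.34 tz 0.056 [-5.2  2.3 -0.4] 50.001402497291565
80.6 40.64 tz 0.068 [-6.4  2.7 -0.6] 50.00181555747986
79.1 40.94 tz 0.058 [-6.2  2.1 -0.8] 50.002148151397705
77.6 41.24 tz 0.05 [-6.1  2.9 -0.3] 50.00255227088928
76.1 41.54 tz 0.054 [-6.5  2.1 -0.8] 50.0029939413
[... 298 characters left out ...]
[-5.8  3.  -0.7] 50.004900097846985
65.6 43.64 tz 0.021 [-5.9  3.  -0.4] 50.005311369895935
64.1 43.94 tz 0.048 [-6.9  3.2  0.5] 50.00556528568268
62.6 44.24 tz 0.063 [-7.2  2.5 -0.4] 50.005722641944885
61.1 44.54 tz 0.056 [-6.7  2.8 -0.4] 50.00559389591217
59.6 44.84 tz 0.041 [-6.9  2.2 -0.6] 50.00569939613342
58.1 45.14 tz 0.141 [-6.4  3.2  0.3] 50.006638169288635
56.6 45.44 tz 0.199 [-7.   3.  -0.4] 50.007317662239075
55.9 45.74 tz 0.245 [-7.4  3.1 -1. ] 50.00740706920624
55.2 46.04 tz 0.252 [-7.2  4.5 -0.5] 50.00761091709137
54.5 46.34 tz 0.322 [-6.8  4.3  0.4] 50.00772178173065
54.499999999999986 [0.85032021 1.60606344 0.29423302] [-6.79661067  2.24912842  0.54337526] 25.002959612702448
```

The stop was felt from 59°, and torque rose to about 0.3 N m and held. Now relax the wind-up, withdraw and return the driver to the well.

```bash
python3 - <<'E'
from g import *
from rig import *
OX=-.0006;z=.10064
def pose(ad,z):
    a=np.radians(ad);return [*(S-OX*np.array([np.cos(a),np.sin(a)])),z],down(a)
p,q=pose(58.5,z);reach(p,q);wait(.1);o=get_obs();print(o["torque"],o["force"])
p[2]=.125;line_to(p,q,rate=.05);p[2]=.21;line_to(p,q,rate=.2);o=get_obs();print(o["time_s"],o["torque"],o["force"],o["opening"]*91)
q=quat(mouth_frame());reach(list(sh+ax*.14),q);wait(.2)
print(line_to(list(sh+ax*.03),q,rate=.07,max_force=8),get_obs()["force"])
print(line_to(list(sh+ax*.0145),q,rate=.03,max_force=8))
o=get_obs();print(o["time_s"],(o["ee_pos"]-sh)@ax,o["force"])
c=camera("top");np.savez("t5.npz",**c);d=camera("wrist")
cv2.imwrite("pics/t5.png",np.hstack([cv2.resize(c["frame"][180:280,190:310,::-1],(396,330),interpolation=cv2.INTER_CUBIC),cv2.resize(d["frame"][:,:,::-1],(400,330))]))
E
```

```text
[0.34523053 1.23857615 0.10688725] [-5.37474625  0.36782776 -1.07658502]
48.2 [-0.00055122  0.03714293  0.02317403] [-0.72445456  0.28026303 -1.04401019] 28.887291995968837
False [-0.58609702 -0.02265805 -1.28457385]
True
52.0833 0.014957600109231457 [-1.63269906 -0.30607221  4.49930015]
```

View pics/t5.png

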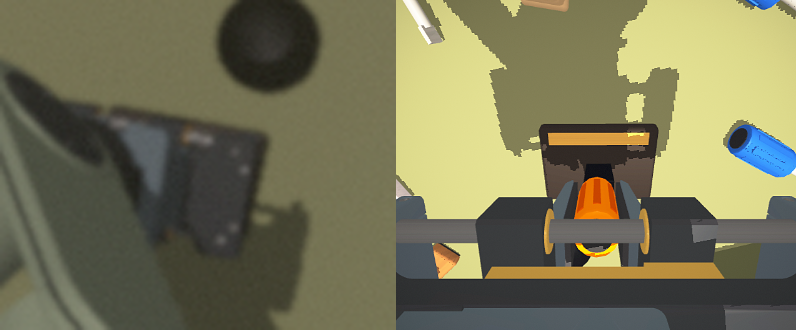

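The shoulder met the mouth at the original depth, and the handle is over the tube. Release, retreat and check.

```bash
python3 - <<'E'
from g import *
from rig import *
move_gripper(.6);move_gripper(1.0);line_to(list(sh+ax*.14),rate=.12)
reach([.45,.25,.32],down(0));wait(.3)
c=camera("wrist");print(get_obs()["time_s"],get_obs()["force"])
np.savez("w6.npz",**c);H=hsv(c);P=cloud(c)
f=c["frame"][:,:,::-1];cv2.imwrite("pics/w6.png",cv2.resize(f[0:300],(800,375)))
for n in("w2","w6"):
    c=dict(np.load(n+".npz"));H=hsv(c);P=cloud(c);k=(np.hypot(P[...,0]-.555,P[...,1]-.284)<.09)&((H[...,0]<18))&(H[...,1]>150)&(P[...,2]>.05);print(n,k.sum(),P[k].max(0),P[k].min(0))
E
```

```text
57.35 [0.15216513 0.30449631 0.10329716]
w2 971 [0.58256561 0.33097531 0.42456489] [0.52503258 0.26987977 0.05068793]
w6 495 [0.5671788  0.29905312 0.13227141] [0.52452489 0.26743696 0.05316728]
```

View pics/w6.png

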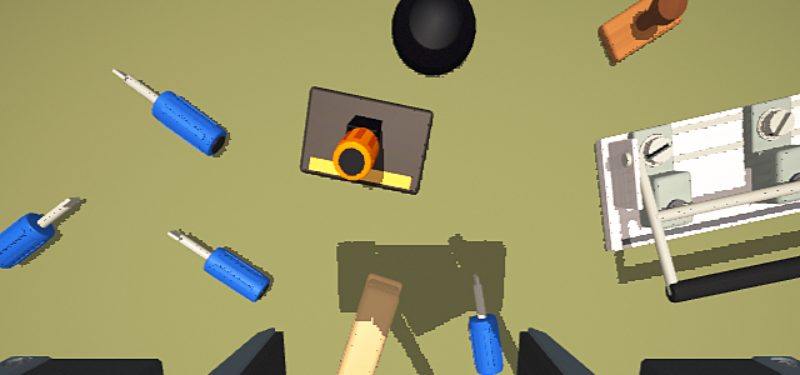

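The driver is back in the well: its handle at (355,155) leans toward the brass strip, with its top at 0.132 m as before. The bystanders in view look undisturbed, and the middle screw at (775,122) has turned. Handing in.

```bash
python3 -c "
from rig import *
print(job_done())"
```

```text
the job is handed in; nothing more can be done
None
```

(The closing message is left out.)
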